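# Load the gauge pins and hold the sprung pointer at its index

### The job

Get the microscope's inspection fixture ready for its picture: stand the two steel gauge pins, one at a time, fully down in the bores of the fixture's block, each in the bore that fits it, and let go of them. Then take the sprung pointer rod by its knob, pull it out of its housing until its pointer lines up with the point of the index clamp on the rail, and finish while still holding it there against the spring. Do not shift the index clamp, and leave the cup, the fan and the pen alone.

Things in the scene. Friction and masses are not known exactly. Their poses are not given: they have to be found in the camera images.
- fixture: Fixed fixture: dark plate 280 x 160 x 12 mm (x, y, z), origin at the centre of its underside, z up. In its frame (mm): grey spring housing x -130 to -50, y -70 to -30, top z 62, whose face at x = -50 lets the rod out; low black scale rail x -50 to 80, y -25 to -3, top z 26; aluminium bore block x -90 to 70, y 20 to 70, top z 46. The rod is pulled out along the fixture's +x.
- wide_bore (a point): Centre of the mouth of the wide bore, level with the block's flat top (46 mm above the bench). The bore is round, upright, 28.5 mm wide (a 3 mm chamfer at the mouth) and 20 mm deep.
- narrow_bore (a point): Centre of the mouth of the narrow bore, 100 mm from the wide one along the fixture's +x, also level with the block's top (46 mm above the bench). Round, upright, 20.5 mm wide (a 3 mm chamfer at the mouth) and 20 mm deep.
- wide_pin_mid (a point): Centre (half-way up) of the thick plain steel gauge pin: an upright cylinder 26 mm in diameter and 80 mm tall, about 0.3 kg, standing loose on the bench; its z is its axis, up. Seated in its bore its centre is 20 mm above the block's top.
- narrow_pin_mid (a point): Centre (half-way up) of the thin plain steel gauge pin: an upright cylinder 18 mm in diameter and 80 mm tall, about 0.16 kg, standing loose on the bench; its z is its axis, up. Seated in its bore its centre is 20 mm above the block's top.
- wide_pin: The thick gauge pin as a body; origin at the centre of its lower end.
- narrow_pin: The thin gauge pin as a body; origin at the centre of its lower end.
- pull_rod: The sprung telescoping rod: level, steel, 10 mm thick, 40 mm above the bench, carrying pointer and knob. Axes parallel to the fixture's; it slides only along +x, 90 mm to its stop. Origin on its axis, at the housing's face when home. The inner spring always draws it home: about 4 N at home, 0.9 N more for every 10 mm pulled.
- knob (a point): The place to grip the rod's knob: an upright aluminium post 20 mm in diameter at the rod's outer end, standing from 30 to 94 mm above the bench; this point is on its axis 75 mm above the bench and moves with the rod. It is 70 mm out from the housing's face when the rod is home.
- pointer_tip (a point): Tip of the small flat steel pointer on the rod, 55 mm behind the knob's axis, sticking out sideways from the rod towards the rail, 36 mm above the bench; it moves with the rod and is 15 mm from the housing's face when the rod is home.
- index_tip (a point): Point of the index clamp, the length mark: a small aluminium slide on the rail (top 38 mm above the bench), its narrow point facing the rod, 2 mm beside the pointer's path and 45 to 75 mm further out (fixture's +x) than the pointer's home. It stays where set (8 N friction); axes parallel to the fixture's. At the mark both tips have the same place along the fixture's x.
- cup: Bystander: a dusky pink lidded cup, 76 mm in diameter and 98 mm tall, origin at the centre of its underside.
- fan: Bystander: a small peach desk fan, 150 mm tall, 140 mm wide, origin at the centre of its round foot's underside.
- pen: Bystander: a white pen 130 mm long and 10 mm thick lying on the bench, origin at the middle of its underside.
Mind the look-alikes: they are no part of the job. What is shaped like the narrow_pin but blue is not meant.

How it is judged (in metres and radians):
On the way:
1. both pins stand let go and fully down in their own bores while the rod is still home (within 10 mm) (horizontal distance between wide_pin_mid and wide_bore below 0.005 m and z of wide_pin_mid in the frame of wide_bore between 0.01 and 0.024 m and angle between each of wide_pin_mid, narrow_pin_mid's own z axis and vertical below 0.15 rad and contact force between the fingers and wide_pin below 0.2 N and linear speed of each of wide_pin, narrow_pin below 0.02 m/s and horizontal distance between narrow_pin_mid and narrow_bore below 0.005 m and z of narrow_pin_mid in the frame of narrow_bore between 0.01 and 0.024 m and contact force between the fingers and narrow_pin below 0.2 N and x of pointer_tip in the frame of fixture below -0.025 m), for 0.2 s.
At the end, for the whole second after the job is handed in: Each pin stands upright (within 0.15 rad) in its own bore, within 5 mm of its centre and fully down (within 4 mm), at rest and let go; the rod is held still by the fingers (at least 2 N) with its pointer within 5 mm of the index tip along the rod; no loose thing props the rod (horizontal distance between wide_pin_mid and wide_bore below 0.005 m and z of wide_pin_mid in the frame of wide_bore between 0.01 and 0.024 m and angle between each of wide_pin_mid, narrow_pin_mid's own z axis and vertical below 0.15 rad and contact force between each of the fingers, pull_rod and wide_pin below 0.2 N and linear speed of each of wide_pin, narrow_pin below 0.02 m/s and horizontal distance between narrow_pin_mid and narrow_bore below 0.005 m and z of narrow_pin_mid in the frame of narrow_bore between 0.01 and 0.024 m and contact force between each of the fingers, pull_rod and narrow_pin below 0.2 N and x of pointer_tip in the frame of index_tip between -0.005 and 0.005 m and contact force between the fingers and pull_rod above 2 N and linear speed of pull_rod below 0.01 m/s and contact force between pull_rod and cup below 0.2 N and contact force between pull_rod and fan below 0.2 N and contact force between pull_rod and pen below 0.2 N); the arm keeps its last pose, push and grip.
It fails at once if the index clamp is shifted (more than 4 mm) (distance of index_tip from where it was at the start of the episode above 0.004 m).
It fails at once if the lidded cup is disturbed (moved more than 20 mm) (distance of cup from where it was at the start of the episode above 0.02 m).
It fails at once if the desk fan is disturbed (moved more than 20 mm) (distance of fan from where it was at the start of the episode above 0.02 m).
It fails at once if the pen is disturbed (moved more than 20 mm) (distance of pen from where it was at the start of the episode above 0.02 m).
It also fails if it takes over 72 s, if anything falls off the work surface, if the arm or the gripper's body presses on something with over 40 N, if the wrist force passes 120 N, or if a joint passes its speed limit or range.

### The arm

A 6-joint arm with a two-finger parallel gripper is mounted at the origin on the work surface. World frame = base frame: x ahead of the robot, y to its left, z up, the work surface at z = 0. Lengths are in m, angles in degrees, forces in N, time in s.
With the tool pointing down it reaches from about 0.4 to 0.825 m from the base axis. Payload 7 kg.
Tool frame: the origin (TCP) lies between the finger pads; the fingertips stand 25 mm ahead of it and the grasp point (between the pads) lies 6 mm ahead of it; z points along the fingers, y is the line along which they close (so a half turn about z gives the same grasp; the last joint's range is limited). The gripper opens to 88 mm and grips with 3 to 60 N. Pads are 19 mm wide; open, the fingers measure 130 mm over their backs; the gripper's body (78 mm by 193 mm) begins 47 mm behind the grasp point.
Start: joints at [88.871, 20.546, 0.682, 0, -70.136, -16.507], TCP at [0.205, 0.643, 0.252] pointing down, gripper open.
Joint ranges: [-176.03, 176.03], [-82.01, 121.73], [-58.28, 71.71], [-173.87, 95.51], [-174.79, -0.11], [-173.66, 173.66]. Speed limits (degrees/s): [136.94, 136.94, 172.46, 180, 180, 180].

### API

Orientations are given as [roll, pitch, yaw] about the fixed x, y, z axes, in that order (R = Rz(yaw) Ry(pitch) Rx(roll)).
In Python, from plant import r gives the robot as it stands.
- The arm moves only by the shell command python3 -m crank 'ROWS' [FORCE]. ROWS is JSON, a list of rows, each a list of 3 entries, a list of its own where there are three numbers: the turn, a rotation vector about the tool's x, y, z in degrees, then the shift along the tool's x, y, z in cm, then the closure, from -1 (fully open) to 1 (shut). In form: [[[wx, wy, wz], [dx, dy, dz], fingers], ...]. A call has 1 to 8 rows; each row shifts and turns the commanded pose from where the row before left it, along the tool's axes as they then stand; what a row does not reach is not made up. A row lasts 1/10 s, in which the tool goes at most 50 mm and 8.59 degrees, less where a joint would pass 70% of its speed; a pose out of reach is approached as far as the arm can. A call with a gripper value outside its range is refused whole. The fingers move at their own pace and stop on an object; FORCE is the grip in N (left out, the last holds). Time passes only in rows, so rows that do not move let the fingers close. It gives the time, the measured TCP pose, the force, the opening and the grip force at its end, in the units of the state.
- r.get_state(): the state, without advancing time (a new reading comes with each control period).
- r.capture(name): name is "scene" or "top" or "wrist"; returns a dict with "color" (384x512x3 uint8, red, green, blue), "range_z" (384x512 float32, m along the optical axis (not along the pixel's ray), 0 where there is no reading), "intrinsics" (3x3 intrinsics, pixels), "world_from_camera" (4x4, takes a point from camera to world coordinates); the wrist camera has in their place "hand_eye" (4x4, takes a point from camera to tool coordinates, whose origin is the TCP and whose axes are the flange's). Camera axes: x right, y down, z forward; pixel columns grow to the right and rows downward; lengths in m; the calibration is good to about 2 mm. A picture is of the moment at which its call begins: read the wrist's pose just before it.
- r.close_job(): hands the job in; it is judged then, once.
The state is a dict: "time_s": time; "joints": joint angles; "qd": joint speeds; "joint_torque": joint torques, N m; "tcp_pos": TCP position; "eef_rot": TCP orientation; "contact_force": force on the tool from outside, world axes, zero at the start; "moment": the same for the moment, N m; "gripper_width": finger opening in m; "gripper_force": force on a finger pad.
Only numpy, scipy, OpenCV 4.12 (cv2) and the standard library are available. Lean on these libraries where they do the work, as an engineer would, in place of code of your own. Each camera call takes 0.05 s, during which the arm holds its last target. There are 200 camera calls.

## Working session

There is one attempt and no reset: what is moved stays moved. The work goes in short steps, Python scripts to look and compute and a shell command to move; the robot and the scene stay as the last step left them, time stands still between calls to the robot, and variables do not carry over. Pictures are saved under pics/ and viewed, at most 10 in all, crops included, and the job is handed in when it is done.

```bash
ls; mkdir -p pics; python3 - <<'E'
from plant import r
import cv2,numpy as np
print(r.get_state())
for n in("top","scene"):
    c=r.capture(n); np.savez(f'{n}.npz',**c)
    cv2.imwrite(f'pics/{n}0.png',c['color'][:,:,::-1]); print(c['intrinsics'],c['world_from_camera'])
E
```

```text
pics
{'time_s': 0.0, 'joints': array([ 8.88723365e+01,  2.05908063e+01,  6.34349599e-01, -1.97650346e-02,
       -7.01373778e+01, -1.65071015e+01]), 'qd': array([-0.04191971, -0.03334485, -0.12303662,  0.00687614,  0.03822869,
        0.03784605]), 'joint_torque': array([-1.03976232e-03, -5.82718384e+01,  2.93053150e+01,  6.99693024e+00,
        6.76166557e-03, -1.65766774e-04]), 'tcp_pos': array([0.20437625, 0.64284103, 0.25063526]), 'eef_rot': array([ 1.79904753e+02, -8.84940725e-03, -1.76414884e+01]), 'contact_force': array([-0.29061463, -0.09293113, -0.30558444]), 'moment': array([ 0.00810107,  0.00163131, -0.04803176]), 'gripper_force': 0.0, 'gripper_width': 0.0877806942050916}
[[451.5877049    0.         256.94542979]
 [  0.         451.5877049  190.42742169]
 [  0.           0.           1.        ]] [[ 0.00179368 -0.9846446   0.17456171  0.33448129]
 [-0.99998796 -0.00256327 -0.00418333  0.04685775]
 [ 0.00456654 -0.1745521  -0.98463735  1.32701519]
 [ 0.          0.          0.          1.        ]]
[[416.59823199   0.         253.34205014]
 [  0.         416.59823199 191.96823695]
 [  0.           0.           1.        ]] [[ 0.06839758  0.69695776 -0.71384288  1.37788994]
 [ 0.99762155 -0.05390854  0.04295472 -0.0054214 ]
 [-0.0085446  -0.71508304 -0.69898729  0.91239361]
 [ 0.          0.          0.          1.        ]]
```

View pics/top0.png

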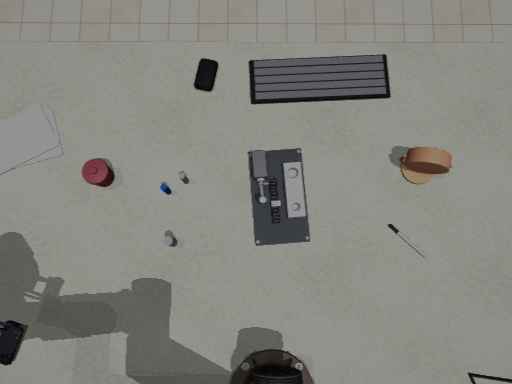

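View pics/scene0.png

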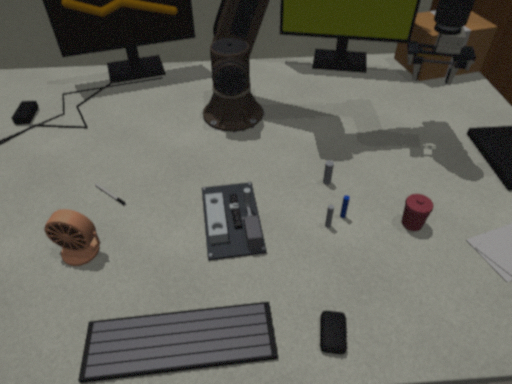

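Top view: grey pins at (171,240), which looks thick, and (183,177), which looks thin. The blue look-alike is at (165,188). The fixture is at (280,197) with its +x pointing down in the image. The cup is at (97,172), the fan at (428,160) and the pen at (407,240).

Could be mistaken for the narrow pin: the blue pin (165,188) and the thick grey pin (171,240). My choice is the grey one at (183,177).

```bash
cat > h.py <<'E'
import numpy as np,cv2
def pts(c,T=None):
    K=c['intrinsics'];z=c['range_z'];T=c['world_from_camera'] if T is None else T
    v,u=np.mgrid[:z.shape[0],:z.shape[1]]
    P=np.stack([(u-K[0,2])/K[0,0]*z,(v-K[1,2])/K[1,1]*z,z],-1)
    P=P@T[:3,:3].T+T[:3,3]; P[z<=0]=np.nan
    return P
def proj(c,p,T=None):
    T=c['world_from_camera'] if T is None else T
    q=(np.linalg.inv(T)@np.append(p,1))[:3]; q=c['intrinsics']@q; return q[:2]/q[2]
E
python3 - <<'E'
import numpy as np,cv2
from h import *
c=dict(np.load('top.npz'));P=pts(c)
print('bench z',np.nanmedian(P[300:340,350:400,2]))
def med(u,v,w,lo,hi):
    Q=P[v-w:v+w+1,u-w:u+w+1].reshape(-1,3);Q=Q[(Q[:,2]>lo)&(Q[:,2]<hi)]
    return len(Q),Q.mean(0).round(4),Q.max(0).round(4),Q.min(0).round(4)
for n,u,v in(('thick',171,240),('thin',183,177),('blue',165,188)):print(n,med(u,v,10,.065,.1))
print('cup',med(97,172,18,.08,.12))
# block top
M=(P[...,2]>.038)&(P[...,2]<.054);M[:,:275]=0;M[:,312:]=0;M[:140]=0;M[250:]=0
ys,xs=np.nonzero(M);Q=P[M];print(len(Q),Q.mean(0),cv2.minAreaRect((Q[:,:2]*1000).astype(np.float32)))
M=(P[...,2]>.054)&(P[...,2]<.07);M[:,:240]=0;M[:,275:]=0;M[:140]=0;M[185:]=0
Q=P[M];print('hous',len(Q),Q.mean(0),cv2.minAreaRect((Q[:,:2]*1000).astype(np.float32)))
print('knob',med(262,199,10,.08,.1))
a=c['color'][135:255,150:320,::-1]
cv2.imwrite('pics/crop1.png',cv2.resize(a,None,fx=4.7,fy=4.7,interpolation=cv2.INTER_CUBIC))
E
```

```text
bench z -0.0006111645272772748
thick (78, array([0.4154, 0.287 , 0.0788]), array([0.4274, 0.3002, 0.0877]), array([0.4031, 0.2746, 0.0656]))
thin (38, array([0.5975, 0.2551, 0.0779]), array([0.6054, 0.2643, 0.0833]), array([0.5897, 0.2468, 0.0651]))
blue (38, array([0.5654, 0.3058, 0.0786]), array([0.5741, 0.3139, 0.0832]), array([0.5567, 0.2985, 0.0678]))
cup (549, array([0.6073, 0.4967, 0.0897]), array([0.6434, 0.5359, 0.1034]), array([0.5721, 0.4616, 0.0801]))
857 [ 0.56305403 -0.06428388  0.04573935] ((565.0996704101562, -49.10702133178711), (160.21519470214844, 81.80829620361328), 3.8531322479248047)
hous 373 [0.63646762 0.03690576 0.06189011] ((635.4229736328125, 36.52027893066406), (84.59191131591797, 39.811485290527344), 5.212703227996826)
knob (43, array([0.5277, 0.0273, 0.0927]), array([0.5384, 0.0359, 0.099 ]), array([0.5181, 0.0191, 0.0834]))
```

View pics/crop1.png

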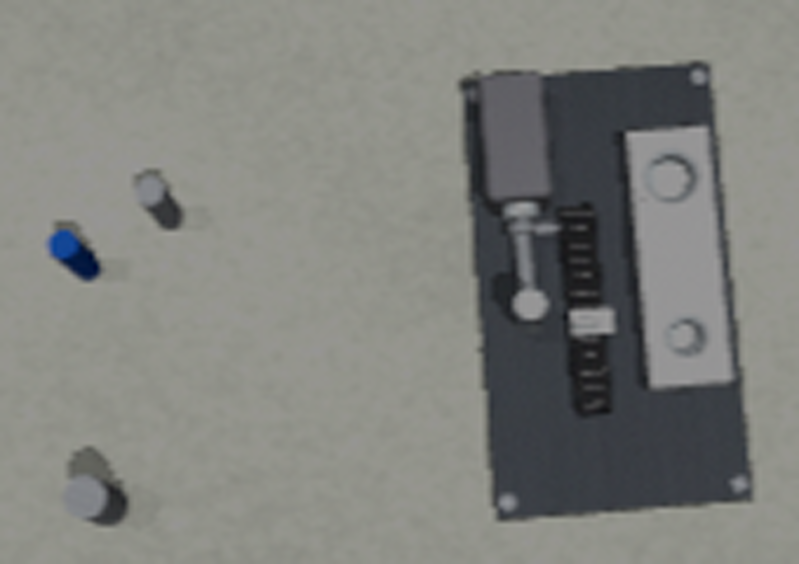

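The crop shows the thick pin at crop (87,497) and the thin grey pin at (152,188), next to the blue one at (65,245). The wide bore is at (671,177), the narrow bore at (686,336), the knob at (530,304) and the index clamp at (592,321).

```bash
cat >> h.py <<'E'
def atz(c,u,v,z,T=None):
    T=c['world_from_camera'] if T is None else T
    K=c['intrinsics'];d=T[:3,:3]@np.array([(u-K[0,2])/K[0,0],(v-K[1,2])/K[1,1],1]);o=T[:3,3]
    return o+d*(z-o[2])/d[2]
def toolR(e):
    from scipy.spatial.transform import Rotation as R
    return R.from_euler('xyz',e,degrees=True)
def go(s,tgt,yaw):
    """total shift (cm) in tool axes & turn about tool z for target TCP with vertical tool; assumes turn done after shift"""
    Rm=toolR(s['eef_rot']);d=Rm.inv().apply(np.array(tgt)-s['tcp_pos'])*100
    rv=(Rm.inv()*toolR([180,0,yaw])).as_rotvec(degrees=True)
    return d.round(2),rv.round(2)
E
python3 - <<'E'
import numpy as np
from h import *
from plant import r
c=dict(np.load('top.npz'));f=lambda x,y,z:atz(c,150+(x+.5)/4.7-.5,135+(y+.5)/4.7-.5,z).round(4)
w,n=f(671,177,.046),f(686,336,.046)
print('wide',w,'narrow',n,np.linalg.norm(n-w),np.degrees(np.arctan2(*(n-w)[1::-1])))
print('knob',f(530,304,.094),'thick',f(87,497,.08),'thin',f(152,188,.08),'blue',f(65,245,.08))
print('idx',f(572,322,.036),'ptr',f(558,229,.036))
for a,b in((465,83),(710,66),(750,500),(498,520)):print('corner',f(a,b,.012))
s=r.get_state()
for y in(32,-58):print(go(s,[.5,.27,.25],y))
w=r.capture('wrist');print(w['hand_eye'])
E
```

```text
wide [ 0.6154 -0.0613  0.046 ] narrow [ 0.5163 -0.0693  0.046 ] 0.09942238178599422 -175.3847182487379
knob [0.5282 0.0266 0.094 ] thick [0.4156 0.2854 0.08  ] thin [0.6003 0.2531 0.08  ] blue [0.5654 0.304  0.08  ]
idx [ 5.262e-01 -2.000e-04  3.600e-02] ptr [0.5844 0.0083 0.036 ]
corner [0.6839 0.0667 0.012 ]
corner [ 0.6956 -0.09    0.012 ]
corner [ 0.419  -0.1106  0.012 ]
corner [0.4064 0.045  0.012 ]
(array([39.47, 26.58,  0.12]), array([ 8.000e-02,  3.000e-02, -4.964e+01]))
(array([39.47, 26.58,  0.12]), array([ 8.000e-02, -4.000e-02,  4.036e+01]))
[[-5.30977709e-04 -9.53342823e-01 -3.01889350e-01  8.27181249e-02]
 [ 9.99999693e-01 -3.32420010e-04 -7.09091973e-04  6.30604906e-04]
 [ 5.75653682e-04 -3.01889634e-01  9.53342707e-01 -1.33487995e-01]
 [ 0.00000000e+00  0.00000000e+00  0.00000000e+00  1.00000000e+00]]
```

```bash
python3 -m crank '[[[0,0,0],[3.4,3.1,0],-1],[[0,0,0],[3.4,3.1,0],-1],[[0,0,0],[3.4,3.1,0],-1],[[0,0,0],[3.4,3.1,0],-1],[[0,0,0],[3.4,3.1,0],-1],[[0,0,0],[3.4,3.1,0],-1],[[0,0,0],[3.4,3.1,0],-1],[[0,0,0],[3.4,3.1,0],-1]]' 30
python3 -m crank '[[[0,0,0],[3.4,2.9,0],-1],[[0,0,-7.4],[0,0,0],-1],[[0,0,-7.4],[0,0,0],-1],[[0,0,-7.4],[0,0,0],-1],[[0,0,0],[0,0,0],-1],[[0,0,0],[0,0,0],-1]]'
cat >> h.py <<'E'
def wrist(r,name):
    s=r.get_state();c=r.capture('wrist');T=np.eye(4);T[:3,:3]=toolR(s['eef_rot']).as_matrix();T[:3,3]=s['tcp_pos']
    c['world_from_camera']=T@c['hand_eye'];cv2.imwrite(f'pics/{name}.png',c['color'][:,:,::-1]);return s,c
def topc(c,guess,z,w=.03,tol=.006):
    "centre of a round top at height z near guess, by circle around its pixels"
    P=pts(c);M=(abs(P[...,2]-z)<tol)&(np.hypot(P[...,0]-guess[0],P[...,1]-guess[1])<w)
    k,L,st,ce=cv2.connectedComponentsWithStats(M.astype(np.uint8));i=1+np.argmax(st[1:,4])
    ys,xs=np.nonzero(L==i);Q=P[L==i];a=Q[:,:2];m=(a.max(0)+a.min(0))/2
    (u,v),rr=cv2.minEnclosingCircle(np.c_[xs,ys].astype(np.float32))
    return len(Q),(u,v,rr),'mean',Q.mean(0).round(4),'box',m.round(4),'size',np.ptp(a,axis=0).round(4),'atz',atz(c,u,v,z).round(4)
E
python3 - <<'E'
from h import *
from plant import r
s,c=wrist(r,'w1');print(s['tcp_pos'],s['eef_rot'],s['time_s'])
for g in((.4155,.286),):
    print(topc(c,g,.08,.035),proj(c,[*g,.08]))
E
```

```text
time_s: 0.95
tcp_pos: [0.389, 0.3227, 0.2517]
eef_rot: [-180.0, -0.0, -17.6]
contact_force: [0.5, -0.0, -0.2]
gripper_width: 0.0877
gripper_force: 0.0
time_s: 1.55
tcp_pos: [0.4121, 0.2865, 0.2514]
eef_rot: [180.0, 0.0, 4.3]
contact_force: [0.8, 1.1, -0.7]
gripper_width: 0.0877
gripper_force: 0.0
[0.41210584 0.28648657 0.25143877] [1.79989000e+02 1.32009663e-02 4.34963274e+00] 1.55
(551, (254.0, 173.2857208251953, 13.435504913330078), 'mean', array([0.4168, 0.287 , 0.0801]), 'box', array([0.4164, 0.2868]), 'size', array([0.0253, 0.0254]), 'atz', array([0.4169, 0.2869, 0.08  ])) [254.80039875 174.7733373 ]
```

View pics/w1.png

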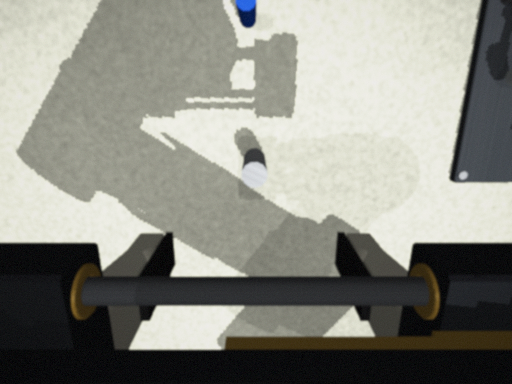

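Wrist view: the thick pin's top is at (254,173), 25 mm wide, and matches the estimate. I'll descend and grip it.

```bash
python3 -m crank '[[[0,0,0],[0.45,0,4],-1],[[0,0,0],[0,0,4],-1],[[0,0,0],[0,0,4],-1],[[0,0,0],[0,0,4],-1],[[0,0,0],[0,0,2.3],-1],[[0,0,0],[0,0,1],-1],[[0,0,0],[0,0,0],-1],[[0,0,0],[0,0,0],1]]' 30
python3 -m crank '[[[0,0,0],[0,0,0],1],[[0,0,0],[0,0,0],1],[[0,0,0],[0,0,0],1],[[0,0,0],[0,0,0],1],[[0,0,0],[0,0,0],1],[[0,0,0],[0,0,0],1]]'
```

```text
time_s: 2.4
tcp_pos: [0.4172, 0.2877, 0.0595]
eef_rot: [-180.0, -0.1, 4.6]
contact_force: [-0.4, 0.0, 0.6]
gripper_width: 0.084
gripper_force: 0.0
time_s: 3.0
tcp_pos: [0.4167, 0.2869, 0.0587]
eef_rot: [-180.0, -0.0, 4.6]
contact_force: [-0.0, -1.0, -0.8]
gripper_width: 0.0373
gripper_force: 0.0
```

```bash
python3 -m crank '[[[0,0,0],[0,0,0],1],[[0,0,0],[0,0,0],1],[[0,0,0],[0,0,0],1],[[0,0,0],[0,0,0],1],[[0,0,0],[0,0,-2],1],[[0,0,0],[0,0,-3],1],[[0,0,0],[0,0,-4],1],[[0,0,0],[0,0,-4],1]]'
python3 -m crank '[[[0,0,0],[0,0,-4],1],[[0,0,0],[1.5,4,-1.5],1],[[0,0,0],[1.5,4,0],1],[[0,0,0],[1.5,4,0],1],[[0,0,0],[1.5,4.5,0],1],[[0,0,0],[1.5,4.5,0],1],[[0,0,0],[1.5,4.5,0],1],[[0,0,0],[1,4.5,0],1]]'
```

```text
time_s: 3.8
tcp_pos: [0.4161, 0.2862, 0.1892]
eef_rot: [179.9, 0.1, 4.5]
contact_force: [0.7, 1.4, -3.4]
gripper_width: 0.0255
gripper_force: 30.0
time_s: 4.6
tcp_pos: [0.5405, -0.006, 0.243]
eef_rot: [-180.0, 0.0, 4.6]
contact_force: [0.8, 0.3, -2.0]
gripper_width: 0.0253
gripper_force: 30.0
```

```bash
python3 -m crank '[[[0,0,0],[0.5,3,0],1],[[0,0,0],[0.5,2.8,0],1],[[0,0,0],[0,0,0],1],[[0,0,0],[0,0,0],1],[[0,0,0],[0,0,0],1]]'
cat >> h.py <<'E'
def bores(c,w=(.615,-.061),n=(.516,-.069)):
    "rim of each bore mouth from the grey image, circle fit"
    g=c['color'].mean(2).astype(np.uint8)
    P=pts(c);out=[]
    for q,d in((w,.0345),(n,.0265)):
        # deeper-than-top pixels inside mouth
        near=np.hypot(P[...,0]-q[0],P[...,1]-q[1])<.024
        out.append((near.sum(),proj(c,[*q,.046]).round(1)))
    return out
E
python3 - <<'E'
from h import *
from plant import r
s,c=wrist(r,'w2');print(s['tcp_pos'],s['eef_rot'],s['time_s']);print(bores(c),np.nanmedian(pts(c)[150:200,240:270,2]))
np.savez('w2.npz',**c)
E
```

```text
time_s: 5.1
tcp_pos: [0.5544, -0.0608, 0.2431]
eef_rot: [-180.0, 0.0, 4.6]
contact_force: [0.7, -0.1, -2.9]
gripper_width: 0.0251
gripper_force: 30.0
[ 0.55440121 -0.060754    0.24312924] [-1.79985274e+02  4.89318737e-02  4.56796211e+00] 5.1
[(np.int64(1880), array([259.2, 112.7])), (np.int64(944), array([259. , 206.4]))] 0.04622706715698516
```

View pics/w2.png

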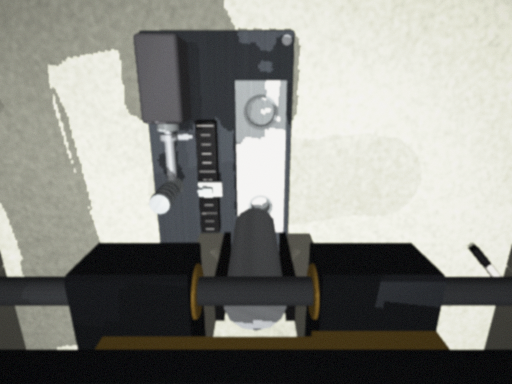

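```bash
cat >> h.py <<'E'
def hole(c,q,R,z=.046):
    "fit circle radius R (chamfer rim) to boundary of block-top pixels around q"
    from scipy.optimize import least_squares
    P=pts(c);top=(abs(P[...,2]-z)<.0015)
    near=np.hypot(P[...,0]-q[0],P[...,1]-q[1])<R+.003
    H=near&~top&np.isfinite(P[...,2])
    H=cv2.morphologyEx(H.astype(np.uint8),cv2.MORPH_OPEN,np.ones((3,3)))
    k,L,st,ce=cv2.connectedComponentsWithStats(H);i=1+np.argmax(st[1:,4])
    cn=max(cv2.findContours((L==i).astype(np.uint8),0,1)[0],key=len)[:,0]
    w=np.array([atz(c,u,v,z)[:2] for u,v in cn])
    f=least_squares(lambda p:np.hypot(*(w-p[:2]).T)-p[2],[*q,R],loss='soft_l1',f_scale=.001)
    return st[i],f.x.round(4),proj(c,[*f.x[:2],z]).round(1)
E
python3 - <<'E'
from h import *
c=dict(np.load('w2.npz'));print(hole(c,(.615,-.061),.01725));P=pts(c)
g=cv2.cvtColor(c['color'],cv2.COLOR_RGB2GRAY)
a=c['color'][70:150,215:310,::-1];
cv2.imwrite('pics/w2c.png',cv2.resize(a,None,fx=6,fy=6,interpolation=cv2.INTER_CUBIC))
print(P[100:122:2,262,2].round(3),P[110,240:286:3,2].round(3))
# block outline
M=(abs(P[...,2]-.046)<.003);M[:,:225]=0;M[:,300:]=0;M[205:]=0
Q=P[M];print(Q.min(0),Q.max(0))
E
```

```text
(array([245,  96,  30,  32, 730], dtype=int32), array([ 0.6161, -0.0618,  0.0145]), array([260.1, 111.6]))
[0.026 0.026 0.027 0.026 0.025 0.026 0.026 0.027 0.026 0.026 0.027] [0.046 0.046 0.043 0.026 0.027 0.025 0.026 0.026 0.026 0.027 0.028 0.026
 0.045 0.045 0.046 0.045]
[ 0.51671411 -0.09442089  0.04300486] [ 0.64772982 -0.03504758  0.04899275]
```

View pics/w2c.png

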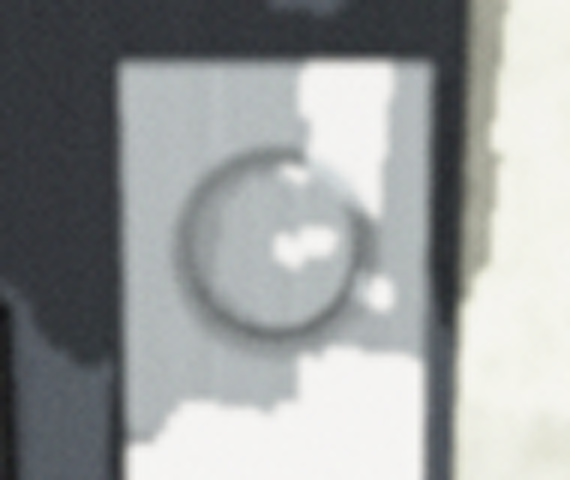

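```bash
python3 -m crank '[[[0,0,0],[2,0.25,0],1],[[0,0,0],[2.17,0.4,0],1],[[0,0,0],[2,0,0],1],[[0,0,0],[0,0,4],1],[[0,0,0],[0,0,4],1],[[0,0,0],[0,0,3],1],[[0,0,0],[0,0,1.2],1],[[0,0,0],[0,0,0],1]]'
python3 -m crank '[[[0,0,0],[0,0,0],1],[[0,0,0],[0,0,0],1],[[0,0,0],[0,0,0],1]]'
python3 - <<'E'
from h import *
from plant import r
s=r.get_state();print(s['tcp_pos'],go(s,[.6164,-.0623,.115],4.6))
E
```

```text
time_s: 5.95
tcp_pos: [0.616, -0.0621, 0.1201]
eef_rot: [180.0, 0.2, 4.6]
contact_force: [0.2, -0.4, -2.2]
gripper_width: 0.0255
gripper_force: 30.0
time_s: 6.25
tcp_pos: [0.6178, -0.0626, 0.1234]
eef_rot: [-180.0, -0.2, 4.6]
contact_force: [0.3, -0.8, -3.0]
gripper_width: 0.0257
gripper_force: 30.0
[ 0.61778711 -0.06255248  0.12336017] (array([-0.14, -0.04,  0.84]), array([-0.01, -0.17, -0.03]))
```

```bash
python3 -m crank '[[[0,0,0],[0,0,1],1],[[0,0,0],[0,0,0.8],1],[[0,0,0],[0,0,0.6],1],[[0,0,0],[0,0,0],1],[[0,0,0],[0,0,0],1]]'
```

```text
time_s: 6.75
tcp_pos: [0.6167, -0.0628, 0.0972]
eef_rot: [180.0, 0.1, 4.6]
contact_force: [0.4, 0.7, -2.8]
gripper_width: 0.0257
gripper_force: 30.0
```

```bash
python3 -m crank '[[[0,0,0],[0,0,0.4],1],[[0,0,0],[0,0,0.4],1],[[0,0,0],[0,0,0.4],1],[[0,0,0],[0,0,0],1],[[0,0,0],[0,0,0],1]]'
```

```text
time_s: 7.25
tcp_pos: [0.6168, -0.0628, 0.0854]
eef_rot: [180.0, 0.0, 4.6]
contact_force: [-0.3, 0.2, -2.6]
gripper_width: 0.0257
gripper_force: 30.0
```

```bash
python3 -m crank '[[[0,0,0],[0,0,0.15],1],[[0,0,0],[0,0,0],1],[[0,0,0],[0,0,0],-1],[[0,0,0],[0,0,0],-1],[[0,0,0],[0,0,0],-1],[[0,0,0],[0,0,0],-1],[[0,0,0],[0,0,0],-1],[[0,0,0],[0,0,0],-1]]'
python3 -m crank '[[[0,0,0],[0,0,-2],-1],[[0,0,0],[0,0,-4],-1],[[0,0,0],[0,0,-5],-1],[[0,0,0],[0,0,-5],-1],[[0,0,0],[0,0,0],-1],[[0,0,0],[0,0,0],-1]]'
python3 - <<'E'
from h import *
from plant import r
s,c=wrist(r,'w3');print(s['tcp_pos'],s['time_s'],s['gripper_width']);print(topc(c,(.6164,-.0623),.106,.04,.012))
s=r.get_state()
print(go(s,[.59,.252,.245],-58))
E
```

```text
time_s: 8.05
tcp_pos: [0.6169, -0.0627, 0.0841]
eef_rot: [-180.0, -0.0, 4.6]
contact_force: [0.6, 0.5, -0.9]
gripper_width: 0.068
gripper_force: 0.0
time_s: 8.65
tcp_pos: [0.6174, -0.0626, 0.2459]
eef_rot: [-180.0, -0.2, 4.6]
contact_force: [-0.9, -0.8, -0.6]
gripper_width: 0.0876
gripper_force: 0.0
[ 0.61738812 -0.0625876   0.24592827] 8.65 0.08755821302415957
(707, (254.6090545654297, 187.13572692871094, 15.359061241149902), 'mean', array([ 0.6179, -0.063 ,  0.1056]), 'box', array([ 0.6168, -0.0632]), 'size', array([0.0256, 0.0253]), 'atz', array([ 0.6182, -0.063 ,  0.106 ]))
(array([ -0.15, -31.58,  -0.06]), array([-4.000e-02, -1.000e-02,  6.255e+01]))
```

The wide pin is seated, with its top at z 0.106. Next is the thin grey pin.

```bash
python3 -m crank '[[[0,0,0],[0,-3.95,0],-1],[[0,0,0],[0,-3.95,0],-1],[[0,0,0],[0,-3.95,0],-1],[[0,0,0],[0,-3.95,0],-1],[[0,0,0],[0,-3.95,0],-1],[[0,0,0],[0,-3.95,0],-1],[[0,0,0],[0,-3.95,0],-1],[[0,0,0],[0,-3.95,0],-1]]'
python3 -m crank '[[[0,0,7.8],[0,0,0],-1],[[0,0,7.8],[0,0,0],-1],[[0,0,7.8],[0,0,0],-1],[[0,0,7.8],[0,0,0],-1],[[0,0,7.8],[0,0,0],-1],[[0,0,7.8],[0,0,0],-1],[[0,0,7.8],[0,0,0],-1],[[0,0,7.8],[0,0,0],-1]]'
python3 -m crank '[[[0,0,0],[0,0,0],-1],[[0,0,0],[0,0,0],-1],[[0,0,0],[0,0,0],-1]]'
python3 - <<'E'
from h import *
from plant import r
s,c=wrist(r,'w4');print(s['tcp_pos'],s['eef_rot'],s['time_s']);t=topc(c,(.5985,.254),.08,.025);print(t)
u,v=map(int,t[1][:2]);print(c['color'][v-3:v+4,u-3:u+4].mean((0,1)))
print(go(s,[*t[4+1][:2],.058],-58), 'blue',topc(c,(.565,.305),.08,.025))
E
```

```text
time_s: 9.5
tcp_pos: [0.5907, 0.2534, 0.2421]
eef_rot: [179.9, 0.2, 4.6]
contact_force: [0.4, -0.2, 0.7]
gripper_width: 0.0877
gripper_force: 0.0
time_s: 10.3
tcp_pos: [0.591, 0.2518, 0.2419]
eef_rot: [179.8, -0.0, -58.2]
contact_force: [-0.9, -0.6, 0.5]
gripper_width: 0.0875
gripper_force: 0.0
time_s: 10.6
tcp_pos: [0.5915, 0.2521, 0.2433]
eef_rot: [179.9, -0.0, -57.7]
contact_force: [0.8, 1.1, 0.3]
gripper_width: 0.0874
gripper_force: 0.0
[0.59149953 0.25212382 0.24329984] [ 1.79928009e+02 -5.38385625e-03 -5.76576333e+01] 10.6
(285, (246.8518524169922, 177.55555725097656, 9.624384880065918), 'mean', array([0.5993, 0.2534, 0.0801]), 'box', array([0.5989, 0.2538]), 'size', array([0.0174, 0.0177]), 'atz', array([0.5994, 0.2534, 0.08  ]))
[130.34693878 132.63265306 135.2244898 ]
(array([ 0.25, -0.74, 18.53]), array([ 0.07, -0.01,  0.34])) blue (259, (247.99484252929688, 235.13917541503906, 9.356657981872559), 'mean', array([0.5666, 0.304 , 0.0799]), 'box', array([0.5662, 0.305 ]), 'size', array([0.0177, 0.0178]), 'atz', array([0.5667, 0.3037, 0.08  ]))
```

View pics/w4.png

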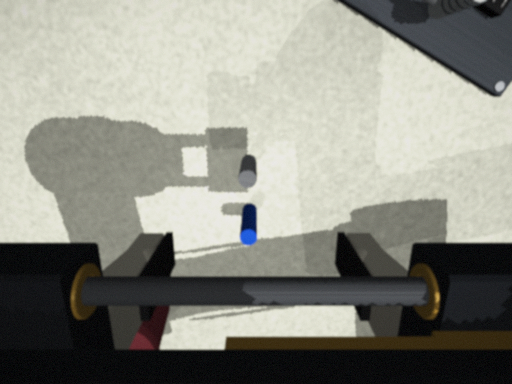

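The grey thin pin is at (247,177), 17.5 mm wide, and the blue one at (248,235) is clear of the finger paths. I'll descend and grip.

```bash
python3 -m crank '[[[0,0,0],[0.27,-0.75,3],-1],[[0,0,0],[0,0,4],-1],[[0,0,0],[0,0,4],-1],[[0,0,0],[0,0,4],-1],[[0,0,0],[0,0,2.5],-1],[[0,0,0],[0,0,1],-1],[[0,0,0],[0,0,0],-1],[[0,0,0],[0,0,0],1]]' 30
python3 -m crank '[[[0,0,0],[0,0,0],1],[[0,0,0],[0,0,0],1],[[0,0,0],[0,0,0],1],[[0,0,0],[0,0,0],1],[[0,0,0],[0,0,0],1],[[0,0,0],[0,0,0],1],[[0,0,0],[0,0,0],1],[[0,0,0],[0,0,0],1]]'
python3 -m crank '[[[0,0,0],[0,0,0],1],[[0,0,0],[0,0,0],1],[[0,0,0],[0,0,0],1],[[0,0,0],[0,0,0],1],[[0,0,0],[0,0,0],1]]'
```

```text
time_s: 11.45
tcp_pos: [0.6004, 0.2545, 0.0604]
eef_rot: [-179.9, -0.0, -57.8]
contact_force: [-0.8, 0.1, 0.8]
gripper_width: 0.0836
gripper_force: 0.0
time_s: 12.25
tcp_pos: [0.5995, 0.2539, 0.059]
eef_rot: [180.0, -0.0, -57.8]
contact_force: [-0.1, -0.1, -0.8]
gripper_width: 0.0212
gripper_force: 0.0
time_s: 12.75
tcp_pos: [0.5995, 0.2539, 0.059]
eef_rot: [180.0, 0.0, -57.8]
contact_force: [0.3, 0.3, -0.6]
gripper_width: 0.0175
gripper_force: 30.0
```

```bash
python3 -m crank '[[[0,0,0],[0,0,-2],1],[[0,0,0],[0,0,-4],1],[[0,0,0],[0,0,-4],1],[[0,0,0],[0,0,-4],1],[[0,0,0],[0,0,-4],1],[[0,0,-7.8],[0,0,0],1],[[0,0,-7.8],[0,0,0],1],[[0,0,-7.8],[0,0,0],1]]'
python3 -m crank '[[[0,0,-7.8],[0,0,0],1],[[0,0,-7.8],[0,0,0],1],[[0,0,-7.8],[0,0,0],1],[[0,0,-7.8],[0,0,0],1],[[0,0,-7.8],[0,0,0],1],[[0,0,0],[0,0,0],1],[[0,0,0],[0,0,0],1]]'
python3 - <<'E'
from h import *
from plant import r
s=r.get_state();print(go(s,[.457,-.0756,.245],4.6))
E
```

```text
time_s: 13.55
tcp_pos: [0.5992, 0.2539, 0.2393]
eef_rot: [-180.0, 0.0, -34.1]
contact_force: [0.5, -0.6, -1.4]
gripper_width: 0.0175
gripper_force: 30.0
time_s: 14.25
tcp_pos: [0.5993, 0.2539, 0.2388]
eef_rot: [180.0, 0.0, 4.3]
contact_force: [0.7, -0.6, -1.8]
gripper_width: 0.0175
gripper_force: 30.0
(array([-16.68,  31.78,  -0.6 ]), array([ 0.01,  0.02, -0.27]))
```

```bash
python3 -m crank '[[[0,0,0],[-2.08,3.97,0],1],[[0,0,0],[-2.08,3.97,0],1],[[0,0,0],[-2.08,3.97,0],1],[[0,0,0],[-2.08,3.97,0],1],[[0,0,0],[-2.08,3.97,0],1],[[0,0,0],[-2.08,3.97,0],1],[[0,0,0],[-2.08,3.97,0],1],[[0,0,0],[-2.08,3.97,0],1]]'
python3 -m crank '[[[0,0,0],[0,0,0],1],[[0,0,0],[0,0,0],1],[[0,0,0],[0,0,0],1],[[0,0,0],[0,0,0],1]]'
python3 - <<'E'
from h import *
from plant import r
s,c=wrist(r,'w5');np.savez('w5.npz',**c);print(s['tcp_pos'],s['eef_rot'],s['time_s'])
h=hole(c,(.5171,-.0708),.01325);print(h,proj(c,[.5171,-.0708,.046]))
print(topc(c,(.6168,-.0628),.106,.04,.004)[:6])
u,v=h[2].astype(int)
cv2.imwrite('pics/w5c.png',cv2.resize(c['color'][v-35:v+35,u-100:u+35,::-1],None,fx=5.5,fy=5.5,interpolation=cv2.INTER_CUBIC))
E
```

```text
time_s: 15.05
tcp_pos: [0.4578, -0.0773, 0.2394]
eef_rot: [-180.0, -0.0, 4.4]
contact_force: [1.2, -0.8, -2.0]
gripper_width: 0.0179
gripper_force: 30.0
time_s: 15.45
tcp_pos: [0.4594, -0.0751, 0.239]
eef_rot: [-180.0, -0.0, 4.6]
contact_force: [-0.5, 0.4, -1.5]
gripper_width: 0.0177
gripper_force: 30.0
[ 0.45938086 -0.07509518  0.2390141 ] [-1.79997107e+02 -7.43466166e-04  4.57142519e+00] 15.45
(array([243, 106,  22,  22, 400], dtype=int32), array([ 0.5166, -0.07  ,  0.0105]), array([253.5, 116.2])) [254.39851107 115.74571948]
(16, (253.5, 0.0, 5.500100135803223), 'mean', array([ 0.604 , -0.0635,  0.1038]), 'box', array([ 0.6041, -0.0633]))
```

View pics/w5c.png

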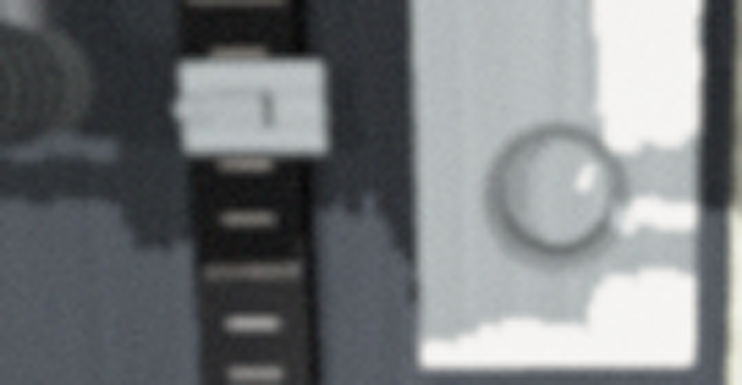

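```bash
python3 -m crank '[[[0,0,0],[2,0,0],1],[[0,0,0],[2,0,0],1],[[0,0,0],[1.77,0,0],1],[[0,0,0],[0,0,4],1],[[0,0,0],[0,0,4],1],[[0,0,0],[0,0,3],1],[[0,0,0],[0,0,1],1],[[0,0,0],[0,0,0],1]]'
python3 -m crank '[[[0,0,0],[0,0,0],1],[[0,0,0],[0,0,0],1],[[0,0,0],[0,0,0],1],[[0,0,0],[0,0,0],1]]'
python3 - <<'E'
from h import *
from plant import r
s=r.get_state();print(s['tcp_pos'],go(s,[.5169,-.0705,.098],4.6))
c=dict(np.load('w5.npz'))
t=atz(c,184.4,100.2,.036);print('idx',t)
w=np.array([.6166,-.0627]);a=np.radians(-175.4);x=np.array([np.cos(a),np.sin(a)]);print('idx x from wide',(t[:2]-w)@x,'y',(t[:2]-w)@[-x[1],x[0]])
E
```

```text
time_s: 16.3
tcp_pos: [0.516, -0.0709, 0.1179]
eef_rot: [180.0, 0.2, 4.6]
contact_force: [0.9, -0.3, -0.6]
gripper_width: 0.0175
gripper_force: 30.0
time_s: 16.7
tcp_pos: [0.5169, -0.0712, 0.1201]
eef_rot: [-180.0, -0.1, 4.6]
contact_force: [-0.6, -0.6, -0.6]
gripper_width: 0.0174
gripper_force: 30.0
[ 0.51690393 -0.07121494  0.12008387] (array([ 0.  , -0.07,  2.21]), array([-0.01, -0.11, -0.04]))
idx [5.25957601e-01 3.37434316e-04 3.60000000e-02]
idx x from wide 0.08529489401334879 y -0.07010380594577954
```

```bash
python3 -m crank '[[[0,0,0],[0,-0.04,0.8],1],[[0,0,0],[0,0,0.8],1],[[0,0,0],[0,0,0.6],1],[[0,0,0],[0,0,0],1],[[0,0,0],[0,0,0],1]]'
```

```text
time_s: 17.2
tcp_pos: [0.5164, -0.0708, 0.0967]
eef_rot: [180.0, 0.0, 4.6]
contact_force: [1.4, 1.3, -1.8]
gripper_width: 0.0173
gripper_force: 30.0
```

Its lower end is at about 38 mm, inside the bore, and nothing has jammed. I'll lower it the rest of the way and release.

```bash
python3 -m crank '[[[0,0,0],[0,0,0.4],1],[[0,0,0],[0,0,0.4],1],[[0,0,0],[0,0,0.4],1],[[0,0,0],[0,0,0.1],1],[[0,0,0],[0,0,0],1]]'
python3 -m crank '[[[0,0,0],[0,0,0],-1],[[0,0,0],[0,0,0],-1],[[0,0,0],[0,0,0],-1],[[0,0,0],[0,0,0],-1],[[0,0,0],[0,0,0],-1],[[0,0,0],[0,0,0],-1],[[0,0,0],[0,0,0],-1],[[0,0,0],[0,0,0],-1]]'
python3 -m crank '[[[0,0,0],[0,0,-2],-1],[[0,0,0],[0,0,-4],-1],[[0,0,0],[0,0,-5],-1],[[0,0,0],[-2,-2,-5],-1],[[0,0,0],[-2,-2,0],-1],[[0,0,0],[0,0,0],-1],[[0,0,0],[0,0,0],-1],[[0,0,0],[0,0,0],-1]]'
python3 - <<'E'
from h import *
from plant import r
s,c=wrist(r,'w6');np.savez('w6.npz',**c);print(s['tcp_pos'],s['eef_rot'],s['time_s'])
print(topc(c,(.6168,-.0628),.106,.03,.005));print(topc(c,(.5169,-.0705),.106,.03,.005));print(topc(c,(.528,.027),.094,.03,.005))
E
```

```text
time_s: 17.7
tcp_pos: [0.5167, -0.0709, 0.0848]
eef_rot: [180.0, -0.0, 4.6]
contact_force: [-1.8, 2.0, 7.3]
gripper_width: 0.0173
gripper_force: 30.0
time_s: 18.5
tcp_pos: [0.5164, -0.0709, 0.0841]
eef_rot: [180.0, 0.0, 4.6]
contact_force: [0.4, 1.4, 0.3]
gripper_width: 0.0761
gripper_force: 0.0
time_s: 19.3
tcp_pos: [0.4762, -0.0367, 0.2372]
eef_rot: [180.0, 0.0, 4.6]
contact_force: [-0.2, -0.3, -0.9]
gripper_width: 0.0872
gripper_force: 0.0
[ 0.47624139 -0.03674657  0.23722693] [1.79984354e+02 3.49972457e-02 4.57460555e+00] 19.3
(922, (305.6029052734375, 12.413294792175293, 19.166072845458984), 'mean', array([ 0.6142, -0.0631,  0.1061]), 'box', array([ 0.6136, -0.0631]), 'size', array([0.0204, 0.0253]), 'atz', array([ 0.615 , -0.0637,  0.106 ]))
(376, (299.0521240234375, 147.07528686523438, 11.115880012512207), 'mean', array([ 0.5163, -0.071 ,  0.1061]), 'box', array([ 0.5159, -0.0712]), 'size', array([0.0178, 0.0176]), 'atz', array([ 0.5163, -0.0709,  0.106 ]))
(444, (185.46240234375, 120.08646392822266, 12.540389060974121), 'mean', array([0.5291, 0.0256, 0.094 ]), 'box', array([0.5288, 0.0261]), 'size', array([0.0191, 0.0198]), 'atz', array([0.5295, 0.0251, 0.094 ]))
```

View pics/w6.png

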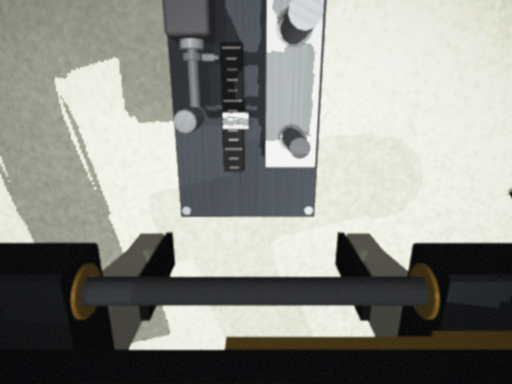

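Both pins are seated (tops at z 0.106). The knob is at (186,120), the index clamp at (235,120) and the pointer at (210,58). I'll measure the index and move to the knob.

```bash
python3 - <<'E'
from h import *
a=np.radians(-175.4);X=np.array([np.cos(a),np.sin(a)]);Y=np.array([-X[1],X[0]]);O=np.array([.5166,-.0708])-.04*X-.045*Y
for n in('w5','w6'):
    c=dict(np.load(n+'.npz'));P=pts(c);f=np.stack([(P[...,:2]-O)@X,(P[...,:2]-O)@Y,P[...,2]],-1)*1000
    M=(f[...,2]>32)&(f[...,2]<42)&(f[...,1]>-35)&(f[...,1]<0)&(f[...,0]>0)&(f[...,0]<60)
    Q=f[M];print(n,len(Q),Q.mean(0),Q.min(0),Q.max(0)); q=Q[Q[:,1]<Q[:,1].min()+4];print(' tipside',len(q),q.mean(0))
    M=(f[...,2]>30)&(f[...,2]<42)&(f[...,1]>-42)&(f[...,1]<-20)&(f[...,0]>-48)&(f[...,0]<-15)
    Q=f[M];
    if len(Q):print(' ptr',len(Q),Q.mean(0),Q.min(0),Q.max(0))
E
python3 -m crank '[[[0,0,0],[2.9,-2.9,0],-1],[[0,0,0],[2.87,-2.91,0],-1],[[0,0,0],[0,0,4],-1],[[0,0,0],[0,0,4],-1],[[0,0,0],[0,0,4],-1],[[0,0,0],[0,0,2.6],-1],[[0,0,0],[0,0,1],-1],[[0,0,0],[0,0,0],-1]]' 50
python3 -m crank '[[[0,0,0],[0,0,0],-1],[[0,0,0],[0,0,0],-1],[[0,0,0],[0,0,0],-1]]'
```

```text
w5 308 [ 24.52184019 -12.36637695  34.34468419] [ 17.13307428 -24.84495628  32.00102429] [32.76435875 -0.04128716 40.67382022]
 tipside 44 [ 23.98182224 -22.75813054  34.28995558]
 ptr 131 [-35.30323229 -35.57380553  38.45543697] [-47.90483775 -41.93581945  31.92929704] [-31.71663042 -26.72368631  41.89352043]
w6 286 [ 24.17896138 -12.88869529  34.2941047 ] [ 16.79173271 -24.63990488  32.00372667] [31.99381474 -0.34180428 39.82291708]
 tipside 52 [ 24.60639595 -22.68105887  34.21292362]
 ptr 113 [-35.30574402 -35.29141807  38.59986006] [-47.43602962 -41.76326797  34.05543901] [-31.75224384 -26.79074871  41.58372295]
time_s: 20.15
tcp_pos: [0.5285, 0.0252, 0.0799]
eef_rot: [179.9, 0.2, 4.5]
contact_force: [-0.4, 0.4, -0.7]
gripper_width: 0.0877
gripper_force: 0.0
time_s: 20.45
tcp_pos: [0.5299, 0.0262, 0.083]
eef_rot: [-180.0, -0.1, 4.6]
contact_force: [-0.2, -0.3, 0.1]
gripper_width: 0.0875
gripper_force: 0.0
```

```bash
python3 -m crank '[[[0,0,0],[0,0,0],1],[[0,0,0],[0,0,0],1],[[0,0,0],[0,0,0],1],[[0,0,0],[0,0,0],1],[[0,0,0],[0,0,0],1],[[0,0,0],[0,0,0],1],[[0,0,0],[0,0,0],1],[[0,0,0],[0,0,0],1]]' 50
python3 -m crank '[[[0,0,0],[0,0,0],1],[[0,0,0],[0,0,0],1],[[0,0,0],[0,0,0],1],[[0,0,0],[0,0,0],1],[[0,0,0],[0,0,0],1],[[0,0,0],[0,0,0],1],[[0,0,0],[0,0,0],1]]'
```

```text
time_s: 21.25
tcp_pos: [0.529, 0.0259, 0.0815]
eef_rot: [180.0, 0.0, 4.6]
contact_force: [-0.1, 0.1, -0.1]
gripper_width: 0.0292
gripper_force: 0.0
time_s: 21.95
tcp_pos: [0.529, 0.0266, 0.0816]
eef_rot: [-180.0, -0.0, 4.6]
contact_force: [-2.1, 4.9, 0.7]
gripper_width: 0.0192
gripper_force: 50.0
```

```bash
python3 -m crank '[[[0,0,0],[-0.8,0,0],1],[[0,0,0],[-1,0,0],1],[[0,0,0],[-1,0,0],1],[[0,0,0],[-1,0,0],1],[[0,0,0],[-1,0,0],1],[[0,0,0],[-0.8,0,0],1],[[0,0,0],[-0.35,0,0],1],[[0,0,0],[0,0,0],1]]'
python3 -m crank '[[[0,0,0],[0,0,0],1],[[0,0,0],[0,0,0],1],[[0,0,0],[0,0,0],1],[[0,0,0],[0,0,0],1],[[0,0,0],[0,0,0],1],[[0,0,0],[0,0,0],1]]'
python3 - <<'E'
from h import *
from plant import r
s,c=wrist(r,'w7');print(s['tcp_pos'],s['time_s'],s['contact_force'])
a=np.radians(-175.4);X=np.array([np.cos(a),np.sin(a)]);Y=np.array([-X[1],X[0]]);O=np.array([.5166,-.0708])-.04*X-.045*Y
print('tcp fixture',(s['tcp_pos'][:2]-O)@X*1000,(s['tcp_pos'][:2]-O)@Y*1000)
for x,y in((24.5,-25),(24.5,-27)):print(proj(c,[*(O+x/1000*X+y/1000*Y),.036]))
E
```

```text
time_s: 22.75
tcp_pos: [0.4712, 0.0219, 0.0816]
eef_rot: [-179.9, -0.2, 4.6]
contact_force: [8.7, 0.7, -11.2]
gripper_width: 0.0193
gripper_force: 50.0
time_s: 23.35
tcp_pos: [0.4717, 0.022, 0.0816]
eef_rot: [-179.9, -0.2, 4.6]
contact_force: [8.0, 0.7, -9.8]
gripper_width: 0.0191
gripper_force: 50.0
[0.47173891 0.02195472 0.08163822] 23.35 [ 8.01164884  0.72676457 -9.83784948]
tcp fixture 77.27775860054841 -51.0537543874381
[300.23616091 145.76650329]
[296.64484925 145.76748151]
```

View pics/w7.png

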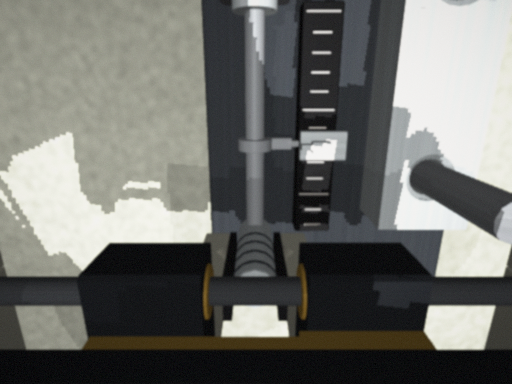

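Wrist view: the pointer at (285,144) is almost level with the clamp's point at (300,146), about 1–2 mm short. I'll pull 1.5 mm more and check.

```bash
python3 -m crank '[[[0,0,0],[-0.15,0,0],1],[[0,0,0],[0,0,0],1],[[0,0,0],[0,0,0],1],[[0,0,0],[0,0,0],1],[[0,0,0],[0,0,0],1]]'
python3 - <<'E'
from h import *
from plant import r
s,c=wrist(r,'w8');print(s['tcp_pos'],s['contact_force'],s['gripper_force'])
a=np.radians(-175.4);X=np.array([np.cos(a),np.sin(a)]);Y=np.array([-X[1],X[0]]);O=np.array([.5166,-.0708])-.04*X-.045*Y
P=pts(c);f=np.stack([(P[...,:2]-O)@X,(P[...,:2]-O)@Y,P[...,2]],-1)*1000
for n,l,h in(('ptr',-40,-31),('slide',-20,-6)):
    M=(f[...,2]>31)&(f[...,2]<42)&(f[...,1]>l)&(f[...,1]<h)&(f[...,0]>5)&(f[...,0]<50)
    Q=f[M];print(n,len(Q),Q.mean(0),(Q.min(0)+Q.max(0))/2,Q.min(0),Q.max(0))
print('pins',topc(c,(.5169,-.0705),.106,.03,.005))
E
```

```text
time_s: 23.9
tcp_pos: [0.4702, 0.0218, 0.0816]
eef_rot: [-179.9, -0.2, 4.6]
contact_force: [8.4, -0.3, -9.8]
gripper_width: 0.019
gripper_force: 50.0
[0.47024901 0.0218371  0.08163662] [ 8.38197093 -0.27717432 -9.81232925] 49.99626696109772
ptr 199 [ 23.7463205  -35.48576181  38.61205815] [ 23.90554166 -35.44581777  37.57825071] [ 20.93843361 -39.85932903  34.98655587] [ 26.8726497  -31.03230651  40.16994556]
slide 672 [ 24.45976312 -13.36191175  34.29027346] [ 24.73034387 -12.99465067  35.46585504] [ 16.75129297 -19.98515064  31.00797348] [32.70939477 -6.00415071 39.9237366 ]
pins (1004, (507.68182373046875, 215.5, 24.723777770996094), 'mean', array([ 0.5158, -0.0654,  0.105 ]), 'box', array([ 0.5156, -0.0669]), 'size', array([0.0179, 0.0111]), 'atz', array([ 0.5163, -0.0673,  0.106 ]))
```

The pointer is within about 1 mm of the index (23.9 against 24.6 mm), held still at 50 N grip. I'll hand in.

```bash
python3 -c "
from plant import r
print(r.close_job())"
```

```text
the job is handed in; nothing more can be done
None
```

Job handed in, verdict not shown: both gauge pins measured fully down in their own bores and let go before the pull, and the rod is held at 50 N grip with its pointer about 1 mm from the index tip.

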